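# Lock the spice carousel

## Task

With the fingertips, turn the spice carousel's tray until the slot in its rim lines up with the steel locking bar on the base, then push the bar by its upright tab through the slot, all the way in, so that the tray is locked. Only push: do not pinch or lift anything, leave the carousel standing about where it is, and do not disturb the jars, the mortar or the whisk.

Things in the scene. Friction and masses are not known exactly. Their poses are not given: they have to be found in the camera images.
- carousel: White plastic spice carousel, loose on the counter, about 1.5 kg in all (slides if pushed with over roughly 10 N). Origin: centre of its underside, on the tray's pivot; z up; its +x axis points from the pivot to the locking bar, which rides on a 44 mm wide guide arm that ends 155 mm from the pivot, top 44 mm high. Base disc 164 mm across.
- tray (a joint): Angle of the round tray on its upright pivot, rad: 0 (or 2 pi) when its slot faces the bar; grows counterclockwise seen from above. Turns endlessly both ways and stays where left (friction 0.05 N m). Starts at least 0.6 rad from alignment, either way.
- hub (a point): Middle of the tray, on the pivot, at the top of its 32 mm wide hub, 70 mm above the counter; its x axis points to the slot. Tray: 190 mm across, floor 27 mm above the counter, rim 5 mm thick, top at 50 mm. Four radial dividers, 4 mm thick, top at 63 mm, 15 to 91 mm from the pivot, at 45, 135, 225 and 315 degrees from the slot; a fingertip set down between them can push one either way.
- slot (a point): Centre of the one slot in the tray's rim: an 18 mm wide gap, open at the top and down to the tray floor, between two upright jambs that stand 7 mm above the rim (top 57 mm). The point is 92.5 mm from the pivot, 38 mm above the counter, and turns with the tray.
- gate (a point): Fixed point of the carousel where the bar's line crosses the rim, 92.5 mm from the pivot towards the bar, 38 mm above the counter: the slot is lined up when its centre is here.
- bar (a joint): Travel of the steel locking bar towards the pivot, m: 0 drawn back (start), 0.032 fully home on its stop. 12 mm wide, round nose; nose 100 mm from the pivot at the start (5 mm outside the rim), 68 mm when home. Stays where left (friction 1.5 N). The rim stops it unless the slot is within about 4 mm of its line.
- tab (a point): Centre of the bar's upright steel push tab: a plate 8 mm thick along the bar, 30 mm wide across it, from 46 to 80 mm above the counter. The point is 63 mm above the counter, 148 mm from the pivot at the start and 116 mm when home. Push its outer face towards the pivot.
- jar_a: Glass spice jar with steel cap, 42 mm across, 78 mm high, about 0.12 kg, loose; origin at the centre of its underside. Leave alone.
- jar_b: A second, like jar. Leave alone.
- mortar: Wooden mortar 100 mm across, 78 mm high, with its pestle leaning in it to 127 mm high, loose; origin at the centre of its underside. Leave alone.
- whisk: Small flat steel whisk lying on the counter, 210 mm long along its x, 50 mm wide, 12 mm high; origin on the counter, 106 mm from its handle's end. Leave alone.

How it is judged:
By the outcome, as a careful person would: the job done as asked, in the order asked, and still so for the second after the job is handed in, with the robot touching nothing.
It also fails if it takes over 48 s, if anything falls off the work surface, if the arm or the gripper's body presses on something with over 40 N, if the wrist force passes 120 N, or if a joint passes its speed limit or range.

## Robot

A 6-joint arm with a two-finger parallel gripper is mounted at the origin on the work surface. World frame = base frame: x ahead of the robot, y to its left, z up, the work surface at z = 0. Lengths are in m, angles in rad, forces in N, time in s.
With the tool pointing down it reaches from about 0.3 to 0.875 m from the base axis. Payload 6.4 kg.
Tool frame: the origin (TCP) lies midway between the tips of the shut fingers; the grasp point (between the pads) lies ctrl.grip_point_offset behind it (ctrl.grip_point_offset is the distance from the TCP to the grasp point, in m); z points along the fingers, y is the direction in which the jaws open and shut (so a half turn about z gives the same grasp; the last joint's range is limited). The gripper opens to 85 mm and grips with 20 to 120 N. Pads are 22 mm wide; open, the fingers measure 114 mm over their backs; the gripper's body (76 mm by 85 mm) begins 54 mm behind the grasp point. The pads swing forward as they close: fully open they stand 13 mm farther back than shut.
Start: joints at [0.965, 0.181, 1.607, -0, 1.354, -0.206], TCP at [0.224, 0.53, 0.231] pointing down, gripper open.
Joint ranges: [-2.99, 2.99], [-0.89, 2.07], [0.3, 2.58], [-1.14, 4.28], [0, 2.63], [-3.12, 3.12]. Speed limits (rad/s): [2.57, 2.57, 3.01, 3.14, 3.14, 3.14].

## Interface

Orientations are given as a unit quaternion [w, x, y, z].
In Python, from bench import ctrl, viewer gives the robot as it stands.
- The arm moves only by the shell command python3 -m handwheel 'ROWS' [OPENING]. ROWS is JSON, a list of rows, each an object with "travel": the shift along the tool's x, y, z as a fraction of full scale, a list of three; "dr": the turn, a rotation vector about the tool's x, y, z as a fraction of full scale, a list of three. A call has 1 to 20 rows; each row shifts and turns the pose as measured when the row begins, along the tool's axes as they then stand; what a row does not reach is not made up. Full scale, the value 1, is 150 mm for a shift and 30 degrees for a turn. A row lasts 1/12 s, in which the tool goes at most 41.7 mm and 7.16 degrees, less where a joint would pass 70% of its speed; a pose out of reach is approached as far as the arm can. A call with a number of a shift or a turn outside -1 to 1 is refused whole. A call with a gripper value outside its range is refused whole. OPENING is the opening, from -1 (shut) to 1 (fully open), set as the call begins (- or left out, the last holds). The fingers move at their own pace and stop on an object; the grip force is fixed at half the most. Time passes only in rows, so rows that do not move let the fingers close. It gives the time, the measured TCP pose, the force and the opening at its end, in the units of the state.
- ctrl.get_obs(): the state, without advancing time (a new reading comes with each control period).
- viewer.camera(name): name is "side" or "top" or "wrist"; returns the picture (384x512x3 uint8, red, green, blue); there is no depth.
- viewer.get_calibration(name): a dict with "camera_matrix" (3x3 intrinsics, pixels), "k1" (the pictures are not rectified: a ray, as slopes to the right and down, at radius r is drawn at 1 + k1 r^2 times it, then the intrinsics apply), "R" (3x3) and "t" (3): a world point X has camera coordinates R X + t. Camera axes: x right, y down, z forward; pixel columns grow to the right and rows downward; lengths in m; the calibration is good to about 2 mm. A picture is of the moment at which its call begins: read the wrist's pose just before it. get_calibration takes no time and is no camera call; for the wrist camera it gives the pose at the moment of the call.
- ctrl.hand_in(): hands the job in, once; it reports no verdict.
The state is a dict: "time_s": time; "q": joint angles; "dq": joint speeds; "joint_efforts": joint torques, N m; "eef_pos": TCP position; "eef_rot": TCP orientation; "wrist_force": force on the tool from outside, world axes, zero at the start; "torque": the same for the moment, N m; "opening": opening from 0.0 (shut) to 1.0 (fully open).
Only numpy, scipy, OpenCV 4.12 (cv2) and the standard library are available. Lean on these libraries where they do the work, as an engineer would, in place of code of your own. Each camera call takes 0.05 s, during which the arm holds its last target. There are 200 camera calls.

## Working session

There is one attempt and no reset: what is moved stays moved. The work goes in short steps, Python scripts to look and compute and a shell command to move; the robot and the scene stay as the last step left them, time stands still between calls to the robot, and variables do not carry over. Pictures are saved under pics/ and viewed, about 8 in all and at most 12, crops included, and the job is handed in when it is done.

```bash
mkdir -p pics; cat > h.py <<'E'
import numpy as np, cv2
from bench import ctrl, viewer
def pix2ray(c,u,v):
    K=np.array(c["camera_matrix"]);R=np.array(c["R"]);t=np.array(c["t"])
    d=np.array([(u-K[0,2])/K[0,0],(v-K[1,2])/K[1,1]]);s=d.copy()
    for _ in range(30): s=d/(1+c["k1"]*(s@s))
    return -R.T@t, R.T@np.array([s[0],s[1],1.])
def onplane(c,u,v,z):
    o,d=pix2ray(c,u,v); return o+d*(z-o[2])/d[2]
def proj(c,X):
    K=np.array(c["camera_matrix"]);p=np.array(c["R"])@np.asarray(X)+np.array(c["t"])
    s=p[:2]/p[2]; s=s*(1+c["k1"]*(s@s)); return K[0,0]*s[0]+K[0,2],K[1,1]*s[1]+K[1,2]
def snap(n,f):
    c=viewer.get_calibration(n); im=viewer.camera(n); im=np.asarray(im)[:,:,::-1].copy(); cv2.imwrite(f,im); return c,im
E
python3 - <<'E'
from h import *
ims=[]
for n in ("top","side"):
    c,im=snap(n,f"pics/{n}0.png"); print(n,-np.array(c["R"]).T@np.array(c["t"]),c["k1"],c["camera_matrix"]); ims.append(im)
o=ctrl.get_obs();print(o["eef_pos"],o["eef_rot"],o["opening"],ctrl.grip_point_offset,o["time_s"])
E
```

```text
top [0.29455618 0.04020265 0.97421683] -0.06401840527857537 [[353.77898819   0.         257.64186438]
 [  0.         353.77898819 196.93937878]
 [  0.           0.           1.        ]]
side [ 0.31944482 -0.81640267  0.73300085] -0.16160851332504647 [[432.6221675    0.         254.08744719]
 [  0.         432.6221675  198.53356924]
 [  0.           0.           1.        ]]
[0.22350388 0.52924562 0.23046528] [-2.99315949e-04  1.98557511e-01  9.80088920e-01 -7.30265506e-04] 0.9966278091675596 0.0187 0.1
```

View pics/top0.png

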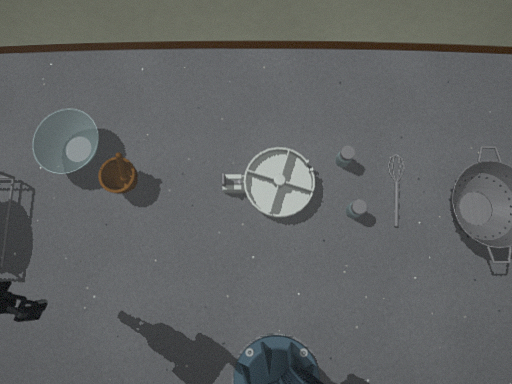

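View pics/side0.png

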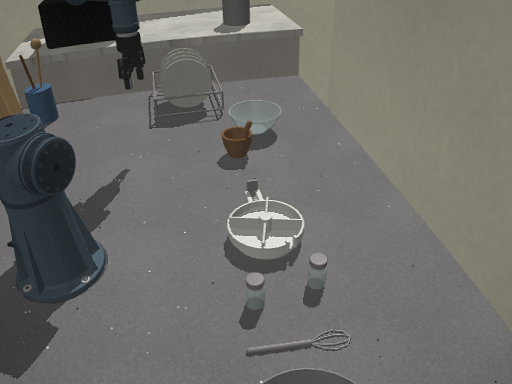

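The top view shows the carousel at about (280,182) px, with the bar arm pointing left to (222,183). The jars are at (346,155) and (357,208), the mortar at (118,175) and the whisk at (396,190). The slot seems to be on the right, near (313,168). I'll measure it on a zoomed crop.

```bash
python3 - <<'E'
from h import *
im=cv2.imread("pics/top0.png"); c=viewer.get_calibration("top")
a=cv2.resize(im[135:230,210:330],None,fx=5,fy=5,interpolation=cv2.INTER_CUBIC)
s=cv2.imread("pics/side0.png")[170:270,215:320]
cs=viewer.get_calibration("side")
cv2.imwrite("pics/z1.png",a)
cv2.imwrite("pics/z2.png",cv2.resize(s,None,fx=5,fy=5,interpolation=cv2.INTER_CUBIC))
g=im.min(2); m=(g>120).astype(np.uint8)
n,l,st,ce=cv2.connectedComponentsWithStats(m)
i=l[182,262]; print(st[i])
ct=cv2.findContours((l==i).astype(np.uint8),0,1)[0]; p=max(ct,key=len)[:,0].astype(float)
q=np.array([onplane(c,u,v,.05)[:2] for u,v in p])
# robust circle r fit
from scipy.optimize import least_squares
f=least_squares(lambda x:np.hypot(*(q-x[:2]).T)-x[2],[.33,-.02,.095],loss="soft_l1",f_scale=.002); print(f.x)
r=np.hypot(*(q-f.x[:2]).T);an=np.degrees(np.arctan2(*(q-f.x[:2]).T[::-1]))
for k in np.where(r>.099)[0]: print(p[k],round(r[k],4),round(an[k],1))
for u,v in((118,175),(346,152),(357,206)):print(onplane(c,u,v,.078))
E
```

```text
[ 225  147   90   70 3000]
[0.51152806 0.00195222 0.09545445]
[240. 174.] 0.0994 78.4
[239. 174.] 0.1021 78.7
[238. 174.] 0.1047 79.0
[237. 174.] 0.1074 79.3
[236. 174.] 0.11 79.5
[235. 174.] 0.1127 79.8
[234. 174.] 0.1153 80.0
[233. 174.] 0.118 80.3
[232. 174.] 0.1206 80.5
[231. 174.] 0.1233 80.7
[230. 174.] 0.126 80.9
[229. 174.] 0.1286 81.1
[228. 174.] 0.1313 81.3
[227. 174.] 0.134 81.5
[226. 174.] 0.1366 81.6
[225. 174.] 0.1393 81.8
[225. 175.] 0.1389 82.9
[226. 176.] 0.1358 84.0
[226. 177.] 0.1355 85.1
[227. 177.] 0.1328 85.0
[228. 178.] 0.1298 86.1
[229. 178.] 0.1271 86.0
[230. 178.] 0.1244 85.9
[231. 178.] 0.1217 85.8
[232. 178.] 0.1191 85.7
[233. 178.] 0.1164 85.6
[234. 178.] 0.1137 85.5
[235. 178.] 0.111 85.4
[236. 178.] 0.1083 85.3
[237. 178.] 0.1056 85.2
[238. 178.] 0.103 85.0
[239. 179.] 0.1 86.5
[238. 180.] 0.1025 88.1
[237. 180.] 0.1052 88.2
[236. 181.] 0.1078 89.7
[235. 181.] 0.1105 89.7
[234. 181.] 0.1132 89.7
[234. 182.] 0.1131 91.1
[235. 182.] 0.1104 91.1
[236. 181.] 0.1078 89.7
[237. 182.] 0.1051 91.2
[238. 182.] 0.1024 91.2
[239. 183.] 0.0998 92.8
[239. 184.] 0.09
[... 1491 characters left out ...]
61.] 0.1038 -56.4
[308. 160.] 0.1054 -55.2
[308. 159.] 0.1071 -53.9
[307. 159.] 0.1049 -53.1
[306. 159.] 0.1027 -52.2
[305. 158.] 0.1024 -50.0
[304. 157.] 0.1022 -47.8
[303. 156.] 0.1022 -45.7
[302. 155.] 0.1024 -43.5
[301. 154.] 0.1026 -41.3
[300. 154.] 0.1008 -40.2
[299. 153.] 0.1013 -38.0
[298. 152.] 0.102 -35.8
[297. 152.] 0.1004 -34.6
[296. 151.] 0.1013 -32.4
[295. 151.] 0.0998 -31.1
[294. 150.] 0.101 -28.9
[293. 149.] 0.1022 -26.8
[292. 149.] 0.101 -25.5
[291. 149.] 0.0998 -24.1
[289. 148.] 0.1004 -20.6
[288. 148.] 0.0994 -19.1
[285. 147.] 0.0998 -14.1
[284. 147.] 0.0992 -12.6
[0.52060918 0.42122181 0.078     ]
[ 0.58612957 -0.18205766  0.078     ]
[ 0.44145117 -0.20469393  0.078     ]
```

View pics/z1.png

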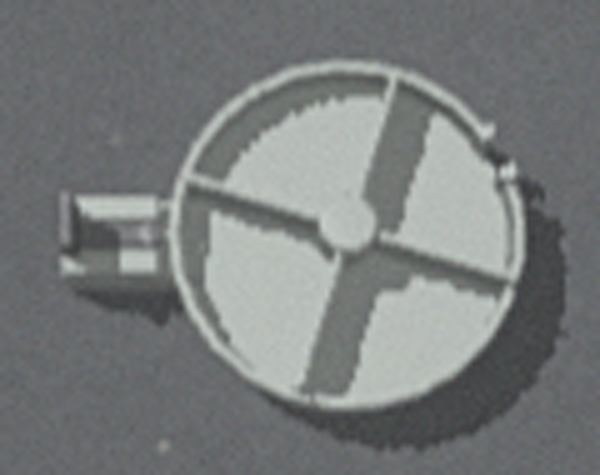

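View pics/z2.png

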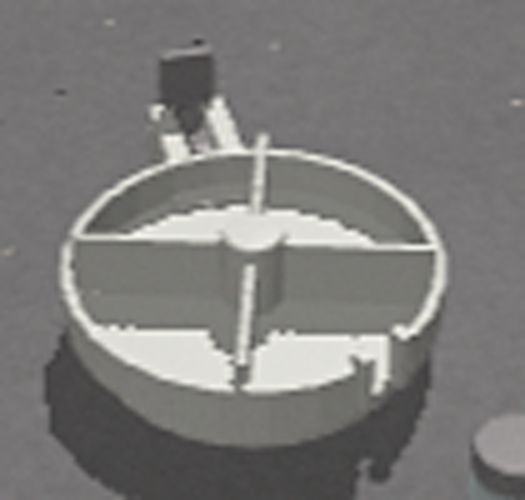

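The top crop shows dividers ending at (390,80), (190,178), (510,283) and (308,392) crop px. The slot jambs are at (488,130) and (508,172), and the guide arm's rails run along y=195..273. The side view agrees: the bar is at the far side and the slot at the near right. Next I'll turn these into angles.

```bash
python3 - <<'E'
from h import *
c=viewer.get_calibration("top")
P=lambda x,y,z:onplane(c,(x+.5)/5-.5+210,(y+.5)/5-.5+135,z)[:2]
hub=P(347,222,.07);print("hub",hub)
H=hub
for n,x,y,z in(("d",390,80,.063),("d",190,178,.063),("d",510,283,.063),("d",308,392,.063),("j",488,130,.057),("j",508,172,.057),("armU",80,197,.044),("armU",165,199,.044),("armL",62,272,.044),("armL",158,272,.044),("tabtopU",64,192,.08),("tabtopL",64,255,.08)):
    p=P(x,y,z);d=p-H;print(n,p.round(4),np.hypot(*d).round(4),np.degrees(np.arctan2(d[1],d[0])).round(1))
cs=viewer.get_calibration("side")
S=lambda x,y,z:onplane(cs,(x+.5)/5-.5+215,(y+.5)/5-.5+170,z)[:2]
print("side hub",S(252,235,.07),"tab top",S(160,56,.08),S(212,45,.08))
for x,y in((75,238),(438,246),(263,135),(243,365)):print("side div",S(x,y,.063))
E
```

```text
hub [ 0.51343077 -0.00463578]
d [ 0.5938 -0.0284] 0.0838 -16.5
d [0.5387 0.0784] 0.0869 73.1
d [ 0.4827 -0.0906] 0.0913 -109.7
d [0.4242 0.0156] 0.0915 167.2
j [ 0.568  -0.0814] 0.0942 -54.6
j [ 0.5446 -0.0917] 0.0925 -70.3
armU [0.5329 0.1388] 0.1448 82.3
armU [0.532  0.0926] 0.099 79.2
armL [0.4913 0.1475] 0.1537 98.3
armL [0.4915 0.0958] 0.1028 102.3
tabtopU [0.5263 0.1435] 0.1487 85.0
tabtopL [0.4927 0.1426] 0.1487 98.0
side hub [ 0.51427752 -0.00956574] tab top [0.50011062 0.14122862] [0.52983385 0.14470469]
side div [0.43056286 0.01803873]
side div [ 0.60303862 -0.03194132]
side div [0.54212107 0.07950413]
side div [ 0.48940972 -0.09324981]
```

Tray centre is about (0.5125,-0.006), the bar points along +y (about 90°), and the slot is at about -61.5°. That means about +151° CCW. Next I'll shut the gripper and square the tool with the world axes.

```bash
python3 -m handwheel '[{"travel":[0,0,0],"dr":[0,0,-0.2]},{"travel":[0,0,0],"dr":[0,0,-0.2]},{"travel":[0,0,0],"dr":[0,0,-0.2]},{"travel":[0,0,0],"dr":[0,0,-0.16]},{"travel":[0,0,0],"dr":[0,0,0]}]' -1
```

```text
time_s: 0.52
eef_pos: [0.2225, 0.5278, 0.2277]
eef_rot: [-0.002, -0.008, 1.0, -0.003]
wrist_force: [0.3, 0.7, 0.1]
opening: 0.297
```

```bash
python3 -m handwheel '[{"travel":[-0.105,-0.25,0],"dr":[0,0,0]},{"travel":[-0.105,-0.25,0],"dr":[0,0,0]},{"travel":[-0.105,-0.25,0],"dr":[0,0,0]},{"travel":[-0.105,-0.25,0],"dr":[0,0,0]},{"travel":[-0.105,-0.25,0],"dr":[0,0,0]},{"travel":[-0.105,-0.25,0],"dr":[0,0,0]},{"travel":[-0.105,-0.25,0],"dr":[0,0,0]},{"travel":[-0.105,-0.25,0],"dr":[0,0,0]},{"travel":[-0.105,-0.25,0],"dr":[0,0,0]},{"travel":[-0.105,-0.25,0],"dr":[0,0,0]},{"travel":[-0.105,-0.25,0],"dr":[0,0,0]},{"travel":[-0.105,-0.25,0],"dr":[0,0,0]},{"travel":[-0.105,-0.25,0],"dr":[0,0,0]},{"travel":[-0.105,-0.25,0],"dr":[0,0,0]},{"travel":[-0.105,-0.25,0],"dr":[0,0,0]},{"travel":[0,0,0],"dr":[0,0,0]}]'
```

```text
time_s: 1.85
eef_pos: [0.4603, -0.0522, 0.2269]
eef_rot: [-0.001, 0.012, 1.0, -0.004]
wrist_force: [-0.1, -0.1, 0.2]
opening: -0.004
```

```bash
python3 - <<'E'
from h import *
import json
c,im=snap("wrist","pics/w1.png")
json.dump({k:np.asarray(v).tolist() for k,v in c.items() if k in("camera_matrix","k1","R","t")},open("w1.json","w"))
print(-np.array(c["R"]).T@np.array(c["t"]),[np.round(proj(c,X)) for X in([.5125,-.006,.07],[.5125,.14,.08])])
E
```

```text
[ 0.38901353 -0.04925863  0.36846128] [array([308., 224.]), array([476., 226.])]
```

View pics/w1.png

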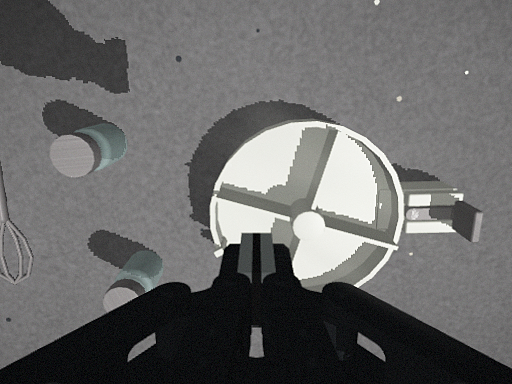

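The wrist view shows the hub at (309,226), dividers ending at (335,129), (398,246) and (219,189), the bar's nose at (410,214), and the tab at (455,203) to (481,240).

```bash
python3 - <<'E'
from h import *
import json
c=json.load(open("w1.json"))
H=onplane(c,309,226,.07)[:2];print(H)
for n,u,v,z in(("d",335,129,.063),("d",398,246,.063),("d",219,189,.063),("jamb",222,251,.057),("railU",404,182,.044),("railU",452,190,.044),("railL",407,233,.044),("railL",452,233,.044),("nose",406,214,.04),("tabtop",454,203,.08),("tabtop",482,212,.08),("tabtop",482,240,.08)):
    p=onplane(c,u,v,z)[:2];d=p-H;print(n,p.round(4),np.hypot(*d).round(4),np.degrees(np.arctan2(d[1],d[0])).round(1))
a=cv2.imread("pics/w1.png")[165:265,380:500];cv2.imwrite("pics/z3.png",cv2.resize(a,None,fx=5,fy=5,interpolation=cv2.INTER_CUBIC))
E
```

```text
[ 0.51452154 -0.00544007]
d [0.4264 0.0165] 0.0908 166.0
d [0.5397 0.0812] 0.0903 73.8
d [ 0.479  -0.0882] 0.09 -113.3
jamb [ 0.545  -0.0894] 0.0893 -70.0
railU [0.4813 0.089 ] 0.1001 109.4
railU [0.4903 0.1355] 0.1431 99.7
railL [0.5349 0.097 ] 0.1045 78.8
railL [0.5356 0.1415] 0.1485 81.9
nose [0.5159 0.0959] 0.1013 89.2
tabtop [0.491  0.1183] 0.126 100.8
tabtop [0.4998 0.1433] 0.1495 95.7
tabtop [0.5265 0.1474] 0.1534 85.5
```

```bash
python3 -m handwheel '[{"travel":[0,0.12,0.15],"dr":[0,0,0]},{"travel":[0,0,0.25],"dr":[0,0,0]},{"travel":[0,0,0.25],"dr":[0,0,0]},{"travel":[0,0,0.25],"dr":[0,0,0]},{"travel":[0,0,0],"dr":[0,0,0]}]'
```

```text
time_s: 2.32
eef_pos: [0.4601, -0.0296, 0.0897]
eef_rot: [0.001, 0.018, 1.0, -0.003]
wrist_force: [-1.7, -0.5, -1.0]
opening: 0.002
```

View pics/z3.png

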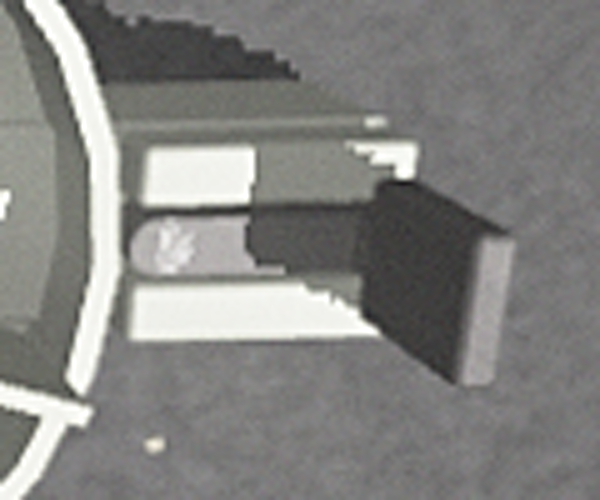

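The crop shows the nose tip at (133,245). The rails' outer edges are at y≈147 and 340, and the tab's top plate is centred at (488,310) crop px.

```bash
python3 - <<'E'
from h import *
import json
c=json.load(open("w1.json"))
W=lambda x,y,z:onplane(c,(x+.5)/5-.5+380,(y+.5)/5-.5+165,z)[:2]
H=np.array([.5145,-.0054])
A=W(145,147,.044),W(415,143,.044);B=W(130,340,.044),W(380,337,.044)
for s in(A,B):
    d=s[1]-s[0];print("rail",s,np.degrees(np.arctan2(d[1],d[0])))
m=(W(145,147,.044)+W(145,340,.044))/2;print("mid",m,(m-H))
for n,x,y,z in(("nose z?",133,245,.043),("barmid",190,244,.043),("tabC",488,310,.08)):
    p=W(x,y,z);d=p-H;print(n,p,np.hypot(*d),np.degrees(np.arctan2(d[1],d[0])))
d=W(475,385,.08)-W(500,235,.08);print("tab dir",np.degrees(np.arctan2(d[1],d[0])),np.hypot(*d))
E
```

```text
rail (array([0.49355172, 0.09458145]), array([0.49378772, 0.14603568])) 89.73720806411488
rail (array([0.53438953, 0.09560531]), array([0.53452745, 0.14490425])) 89.83971019557237
mid [0.51399526 0.09658477] [-0.00050474  0.10198477]
nose z? [0.51432193 0.09469016] 0.10009031819225571 90.10193510346743
barmid [0.51431559 0.10584265] 0.11124280769167924 90.09497819018131
tabC [0.51348163 0.14133335] 0.14673688460551806 90.39764043793834
tab dir -0.006242773623288292 0.0286290538516287
```

```bash
python3 -m handwheel '[{"travel":[0,0,0.2],"dr":[0,0,0]},{"travel":[0,0,0.14],"dr":[0,0,0]},{"travel":[0,0,0],"dr":[0,0,0]}]' && python3 -m handwheel '[{"travel":[-0.042,-0.072,0],"dr":[0,0,0]},{"travel":[-0.056,-0.062,0],"dr":[0,0,0]},{"travel":[-0.068,-0.049,0],"dr":[0,0,0]},{"travel":[-0.076,-0.034,0],"dr":[0,0,0]},{"travel":[0,0,0],"dr":[0,0,0]}]'
```

```text
time_s: 2.57
eef_pos: [0.4601, -0.0268, 0.0398]
eef_rot: [0.001, 0.018, 1.0, -0.003]
wrist_force: [-0.6, -0.3, -0.2]
opening: -0.0
time_s: 2.98
eef_pos: [0.5027, -0.064, 0.0498]
eef_rot: [0.005, 0.018, 1.0, -0.004]
wrist_force: [0.4, -0.8, 1.1]
opening: -0.0
```

```bash
python3 -m handwheel '[{"travel":[-0.083,-0.007,0.04],"dr":[0,0,0]},{"travel":[-0.083,0.01,0.04],"dr":[0,0,0]},{"travel":[-0.079,0.027,0.03],"dr":[0,0,0]},{"travel":[-0.072,0.043,0.02],"dr":[0,0,0]},{"travel":[0,0,0],"dr":[0,0,0]}]'
```

```text
time_s: 3.4
eef_pos: [0.5585, -0.0597, 0.0406]
eef_rot: [0.011, 0.02, 1.0, -0.006]
wrist_force: [0.7, -0.1, 1.1]
opening: -0.003
```

```bash
python3 -m handwheel '[{"travel":[-0.005,0.1,0.02],"dr":[0,0,0]},{"travel":[-0.03,0.075,0.02],"dr":[0,0,0]},{"travel":[-0.02,0.078,0.015],"dr":[0,0,0]},{"travel":[-0.005,0.08,0.01],"dr":[0,0,0]},{"travel":[0,0,0],"dr":[0,0,0]}]'; python3 - <<'E'
from h import *
import json
c,im=snap("wrist","pics/w2.png")
json.dump({k:np.asarray(v).tolist() for k,v in c.items() if k in("camera_matrix","k1","R","t")},open("w2.json","w"))
snap("top","pics/t2.png")
E
```

```text
time_s: 3.82
eef_pos: [0.5734, -0.0112, 0.0359]
eef_rot: [0.014, 0.021, 1.0, -0.008]
wrist_force: [-0.4, -0.5, 0.5]
opening: 0.0
```

View pics/w2.png

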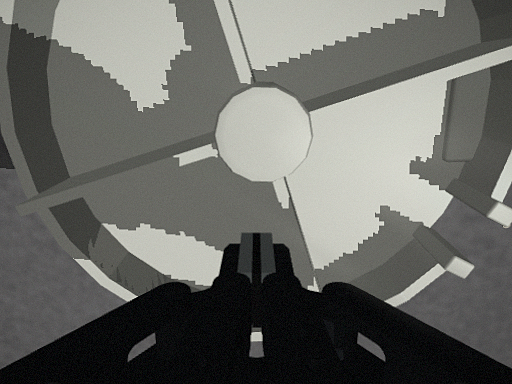

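The hub is at (264,133). The slot's jambs are on the right at about (495,212) and (458,267), and the next divider runs from (308,108) to (512,45). I'll work out the current angle.

```bash
python3 - <<'E'
from h import *
import json
c=json.load(open("w2.json"))
H=onplane(c,264,133,.07)[:2];print("H",H)
an=lambda p,q=H:np.degrees(np.arctan2(p[1]-q[1],p[0]-q[0])).round(1)
j1=onplane(c,493,209,.057)[:2];j2=onplane(c,458,267,.057)[:2]
print(j1,j2,np.hypot(*(j1-H)),np.hypot(*(j2-H)),"slot ang",an((j1+j2)/2))
D=lambda u,v:onplane(c,u,v,.063)[:2]
a,b=D(311,105),D(500,50);print("div1",an(b,a))
a,b=D(278,182),D(316,282);print("div2",an(b,a))
a,b=D(18,211),D(214,152);print("div3",an(b,a))
E
```

```text
H [ 0.51475902 -0.00561793]
[0.54764563 0.07553872] [0.57109775 0.06647216] 0.08756672247506839 0.09149335319172808 slot ang 59.8
div1 103.4
div2 18.5
div3 104.7
```

```bash
python3 -m handwheel '[{"travel":[0,0.05,0],"dr":[0,0,0]},{"travel":[0.005,0.05,0],"dr":[0,0,0]},{"travel":[0.01,0.045,0],"dr":[0,0,0]},{"travel":[0.015,0.03,0],"dr":[0,0,0]},{"travel":[0,0,0],"dr":[0,0,0]},{"travel":[0,0,0],"dr":[0,0,0]}]'; python3 - <<'E'
from h import *
import json
c,im=snap("wrist","pics/w3.png")
json.dump({k:np.asarray(v).tolist() for k,v in c.items() if k in("camera_matrix","k1","R","t")},open("w3.json","w"))
E
```

```text
time_s: 4.42
eef_pos: [0.5693, 0.0155, 0.0356]
eef_rot: [0.014, 0.021, 1.0, -0.009]
wrist_force: [-0.6, -2.1, 0.8]
opening: -0.004
```

View pics/w3.png

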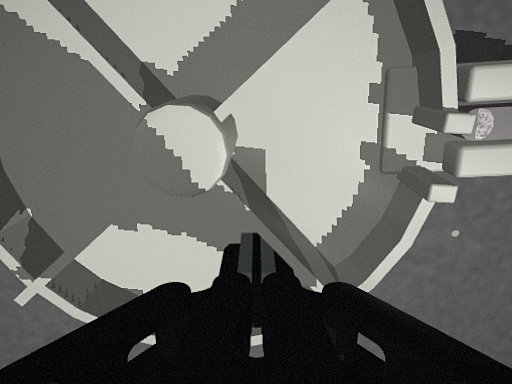

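The slot's jamb tops are at (460,122) and (440,192), and the bar nose is at (483,124), so the slot still sits short of the bar's line.

```bash
python3 - <<'E'
from h import *
import json
c=json.load(open("w3.json"))
H=onplane(c,184,146,.07)[:2];print("H",H)
an=lambda p,q=H:np.degrees(np.arctan2(p[1]-q[1],p[0]-q[0])).round(1)
j1=onplane(c,460,122,.057)[:2];j2=onplane(c,440,192,.057)[:2]
print(j1,j2,np.hypot(*(j1-H)),np.hypot(*(j2-H)),"slot ang",an((j1+j2)/2))
n=onplane(c,472,124,.043)[:2];print("nose",n,an(n)); 
r=[onplane(c,480,v,.044)[:2] for v in(66,100,141,178)];print("rails",r,"bar line x",(r[0]+r[3])/2)
D=lambda u,v:onplane(c,u,v,.063)[:2]
print("div",an(D(330,0),D(216,117)),an(D(325,285),D(233,178)), an(D(45,0),D(150,107)))
E
```

```text
H [ 0.51361526 -0.00365023]
[0.51182062 0.08615588] [0.53623778 0.08268983] 0.08982403456856573 0.08925460555412702 slot ang 83.3
nose [0.51490325 0.09830306] 89.3
rails [array([0.49465705, 0.09729755]), array([0.50625166, 0.09918882]), array([0.52122024, 0.10157576]), array([0.53572795, 0.10383552])] bar line x [0.5151925  0.10056653]
div 131.6 36.5 -140.1
```

```bash
python3 -m handwheel '[{"travel":[0.008,0.02,0],"dr":[0,0,0]},{"travel":[0.008,0.02,0],"dr":[0,0,0]},{"travel":[0,0,0],"dr":[0,0,0]},{"travel":[0,0,0],"dr":[0,0,0]}]'; python3 - <<'E'
from h import *
import json
c,im=snap("wrist","pics/w4.png")
json.dump({k:np.asarray(v).tolist() for k,v in c.items() if k in("camera_matrix","k1","R","t")},open("w4.json","w"))
E
```

```text
time_s: 4.8
eef_pos: [0.5671, 0.0216, 0.0354]
eef_rot: [0.014, 0.022, 1.0, -0.009]
wrist_force: [0.2, -0.7, 0.6]
opening: -0.001
```

View pics/w4.png

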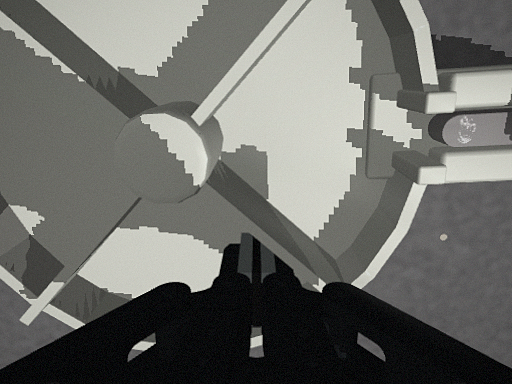

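The nose, at (432,129), now sits between the jambs, whose top faces are about (428..456, 91..110) and (418..445, 162..183). I'll check the offset with numbers.

```bash
python3 - <<'E'
from h import *
import json
c=json.load(open("w4.json"))
j1=onplane(c,442,101,.057)[:2];j2=onplane(c,432,172,.057)[:2]
n=onplane(c,430,129,.043)[:2]
r=[onplane(c,460,v,.044)[:2] for v in(73,182)]
H=onplane(c,164,154,.07)[:2]
print(j1,j2,"mid",(j1+j2)/2,"nose",n,"rails mid",(r[0]+r[1])/2,r,H)
b=[onplane(c,470,v,.043)[:2] for v in(111,146)];print("bar edges",b)
E
```

```text
[0.50260856 0.08557989] [0.52658546 0.08517763] mid [0.51459701 0.08537876] nose [0.51393636 0.08939952] rails mid [0.51472568 0.09979558] [array([0.49451814, 0.09695624]), array([0.53493322, 0.10263493])] [ 0.51364831 -0.00393177]
bar edges [array([0.50800095, 0.10296175]), array([0.52106763, 0.10491171])]
```

The slot centre is at x=0.5146 and the bar line at 0.5145, so they're aligned. Next: back off, lift, and go round outside the tab.

```bash
python3 -m handwheel '[{"travel":[-0.01,-0.025,0],"dr":[0,0,0]},{"travel":[0,0,-0.1],"dr":[0,0,0]},{"travel":[0,0,-0.2],"dr":[0,0,0]},{"travel":[0,0,-0.25],"dr":[0,0,0]},{"travel":[0,0,-0.25],"dr":[0,0,0]},{"travel":[0,0,0],"dr":[0,0,0]}]'; python3 -m handwheel '[{"travel":[0.07,0.22,0],"dr":[0,0,0]},{"travel":[0.07,0.22,0],"dr":[0,0,0]},{"travel":[0.07,0.22,0],"dr":[0,0,0]},{"travel":[0.07,0.22,0],"dr":[0,0,0]},{"travel":[0.07,0.22,0],"dr":[0,0,0]},{"travel":[0,0,0],"dr":[0,0,0]}]'
```

```text
time_s: 5.35
eef_pos: [0.5626, 0.0189, 0.1565]
eef_rot: [0.01, 0.022, 1.0, -0.008]
wrist_force: [0.8, -0.2, 1.9]
opening: 0.001
time_s: 5.85
eef_pos: [0.5219, 0.1878, 0.1577]
eef_rot: [0.017, 0.027, 0.999, -0.008]
wrist_force: [-0.5, -0.4, -0.3]
opening: 0.003
```

```bash
python3 -m handwheel '[{"travel":[0.05,0,0.1],"dr":[0,0,-0.1]},{"travel":[0,0,0.24],"dr":[0,0,0]},{"travel":[0,0,0.2],"dr":[0,0,0]},{"travel":[0,0,0.1],"dr":[0,0,0]},{"travel":[0,0,0],"dr":[0,0,0]}]'; python3 - <<'E'
from h import *
import json
c,im=snap("wrist","pics/w5.png");snap("side","pics/s5.png")
json.dump({k:np.asarray(v).tolist() for k,v in c.items() if k in("camera_matrix","k1","R","t")},open("w5.json","w"))
E
```

```text
time_s: 6.27
eef_pos: [0.5205, 0.189, 0.061]
eef_rot: [0.021, -0.004, 1.0, -0.008]
wrist_force: [-1.1, -1.3, 0.0]
opening: -0.001
```

View pics/w5.png

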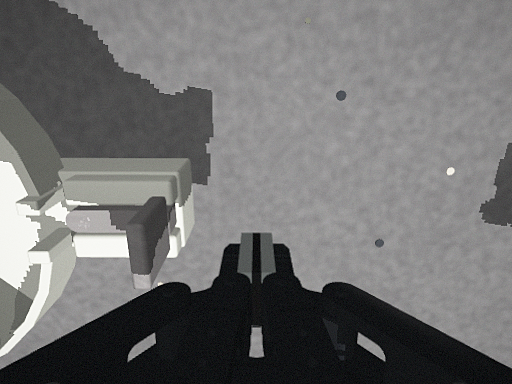

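The picture shows the tab at (150,240), to the left of the fingers, with clear space between, and the nose pointing into the slot. I'll centre in x, approach, then push slowly.

```bash
python3 -m handwheel '[{"travel":[0.045,-0.06,0],"dr":[0,0,0]},{"travel":[0,-0.06,0],"dr":[0,0,0]},{"travel":[0,0,0],"dr":[0,0,0]}]'; python3 -m handwheel '[{"travel":[0,-0.03,0],"dr":[0,0,0]},{"travel":[0,-0.03,0],"dr":[0,0,0]},{"travel":[0,-0.03,0],"dr":[0,0,0]},{"travel":[0,-0.03,0],"dr":[0,0,0]},{"travel":[0,-0.03,0],"dr":[0,0,0]},{"travel":[0,0,0],"dr":[0,0,0]}]'
```

```text
time_s: 6.62
eef_pos: [0.5179, 0.1696, 0.0676]
eef_rot: [0.025, -0.004, 1.0, -0.007]
wrist_force: [0.6, -0.1, 0.4]
opening: 0.005
time_s: 7.12
eef_pos: [0.5202, 0.1444, 0.0717]
eef_rot: [0.029, -0.003, 1.0, -0.006]
wrist_force: [0.4, 0.3, 0.5]
opening: -0.002
```

The tip is drifting up and towards +x, so I'll include corrections in the next rows.

```bash
python3 -m handwheel '[{"travel":[0.03,0.01,0.06],"dr":[0,0,0]},{"travel":[0.02,0,0.05],"dr":[0,0,0]},{"travel":[0.01,-0.025,0.015],"dr":[0,0,0]},{"travel":[0.01,-0.025,0.015],"dr":[0,0,0]},{"travel":[0.01,-0.025,0.015],"dr":[0,0,0]},{"travel":[0,-0.01,0.01],"dr":[0,0,0]},{"travel":[0,0,0],"dr":[0,0,0]}]'
```

```text
time_s: 7.7
eef_pos: [0.5094, 0.1327, 0.0444]
eef_rot: [0.03, -0.003, 1.0, -0.006]
wrist_force: [-1.0, 3.8, 4.9]
opening: -0.002
```

```bash
python3 -m handwheel '[{"travel":[-0.015,0.01,-0.06],"dr":[0,0,0]},{"travel":[-0.01,0,-0.03],"dr":[0,0,0]},{"travel":[0,0,0],"dr":[0,0,0]}]'; python3 -m handwheel '[{"travel":[0,-0.02,0],"dr":[0,0,0]},{"travel":[0,-0.02,0],"dr":[0,0,0]},{"travel":[0,0,0],"dr":[0,0,0]}]'
```

```text
time_s: 7.95
eef_pos: [0.512, 0.1335, 0.0587]
eef_rot: [0.029, -0.003, 1.0, -0.006]
wrist_force: [0.9, 0.1, -0.3]
opening: 0.002
time_s: 8.2
eef_pos: [0.5123, 0.1274, 0.0592]
eef_rot: [0.029, -0.003, 1.0, -0.006]
wrist_force: [0.7, 1.5, 0.2]
opening: -0.0
```

```bash
for i in 1; do python3 -m handwheel '[{"travel":[0,-0.015,0],"dr":[0,0,0]},{"travel":[0,0,0],"dr":[0,0,0]}]'; done; python3 -m handwheel '[{"travel":[0,-0.012,0],"dr":[0,0,0]},{"travel":[0,0,0],"dr":[0,0,0]}]'; python3 - <<'E'
from h import *
import json
c,im=snap("wrist","pics/w6.png")
json.dump({k:np.asarray(v).tolist() for k,v in c.items() if k in("camera_matrix","k1","R","t")},open("w6.json","w"))
E
```

```text
time_s: 8.37
eef_pos: [0.5123, 0.1263, 0.0592]
eef_rot: [0.029, -0.003, 1.0, -0.004]
wrist_force: [-0.1, -0.2, 0.6]
opening: 0.003
time_s: 8.53
eef_pos: [0.5122, 0.1258, 0.0593]
eef_rot: [0.029, -0.002, 1.0, -0.003]
wrist_force: [-0.2, -0.6, -0.2]
opening: -0.002
```

```bash
python3 -m handwheel '[{"travel":[0,-0.03,0],"dr":[0,0,0]},{"travel":[0,-0.02,0],"dr":[0,0,0]}]'; python3 -m handwheel '[{"travel":[0,-0.03,0],"dr":[0,0,0]}]';python3 - <<'E'
from h import *
snap("wrist","pics/w6.png")
E
```

```text
time_s: 8.75
eef_pos: [0.5121, 0.1206, 0.0594]
eef_rot: [0.029, -0.002, 1.0, -0.001]
wrist_force: [0.6, 10.1, 0.7]
opening: -0.003
time_s: 8.83
eef_pos: [0.5119, 0.1177, 0.0594]
eef_rot: [0.029, -0.002, 1.0, 0.0]
wrist_force: [0.8, 9.7, 0.8]
opening: -0.003
```

View pics/w6.png

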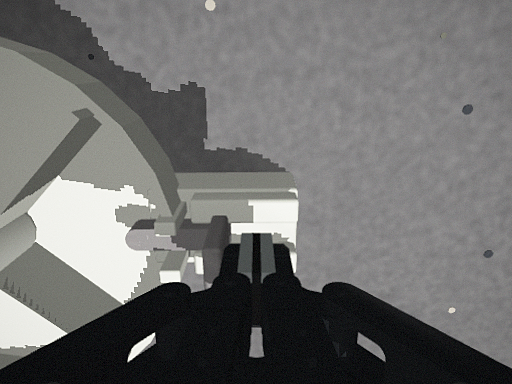

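The bar has passed through the slot, with its nose inside the tray at (130,237). The 10 N reading means it's on its stop and the carousel was just starting to slide. I'll retract now and measure.

```bash
python3 -m handwheel '[{"travel":[0,0.06,0],"dr":[0,0,0]},{"travel":[0,0.15,0],"dr":[0,0,0]},{"travel":[0,0.15,0],"dr":[0,0,0]},{"travel":[0,0,-0.25],"dr":[0,0,0]},{"travel":[0,0,-0.25],"dr":[0,0,0]},{"travel":[0,0,-0.25],"dr":[0,0,0]},{"travel":[0,0.2,-0.15],"dr":[0,0,0]},{"travel":[0,0.1,0],"dr":[0,0,0]},{"travel":[0,0,0],"dr":[0,0,0]}]'; python3 - <<'E'
from h import *
import json
c,im=snap("wrist","pics/w7.png");ct,it=snap("top","pics/t7.png");snap("side","pics/s7.png")
json.dump({k:np.asarray(v).tolist() for k,v in c.items() if k in("camera_matrix","k1","R","t")},open("w7.json","w"))
print([proj(c,X) for X in([.514,-.008,.07],[.514,.11,.08])])
a=cv2.resize(it[135:230,210:330],None,fx=4,fy=4,interpolation=cv2.INTER_CUBIC)
b=cv2.resize(im[60:310,0:220],None,fx=1.3,fy=1.3)
W=np.zeros((590,480,3),np.uint8);
w=cv2.resize(im,(480,360)); 
o=np.vstack([w[:210],a]);print(o.shape,[float(x) for x in ctrl.get_obs()["eef_pos"]])
# jars/mortar change between before and after in the top view
d=cv2.absdiff(cv2.imread("pics/top0.png"),it).max(2)
for n,(u0,u1,v0,v1) in dict(jara=(330,362,140,172),jarb=(343,372,195,222),whisk=(382,408,150,230),mortar=(92,142,150,196)).items(): print(n,(d[v0:v1,u0:u1]>40).sum())
cv2.imwrite("pics/z7.png",np.vstack([w,a[100:330]]))
E
```

```text
time_s: 9.63
eef_pos: [0.5006, 0.2177, 0.194]
eef_rot: [0.023, 0.0, 1.0, -0.004]
wrist_force: [-0.5, 0.2, 1.0]
opening: 0.0
[(np.float64(-26.788200787579058), np.float64(188.17378498983757)), (np.float64(118.29001475622411), np.float64(192.70493910694648))]
(590, 480, 3) [0.4998149421720885, 0.21541037454197232, 0.19192094382885266]
jara 0
jarb 0
whisk 0
mortar 450
```

View pics/z7.png

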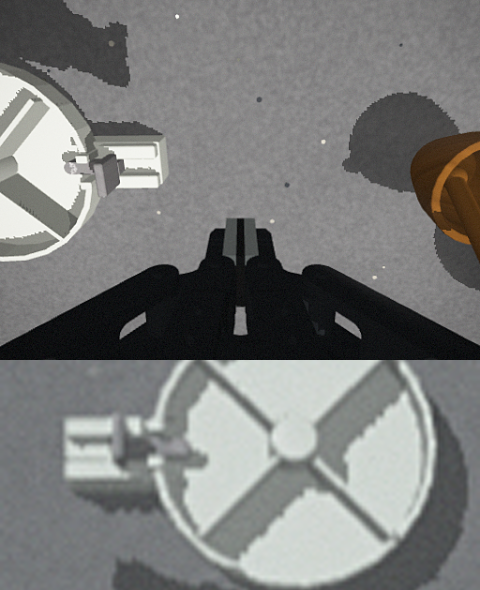

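The bar's nose is inside the slot and the tab is close to the rim. I'll measure the bar's travel and how far the carousel moved.

```bash
python3 - <<'E'
from h import *
import json
from scipy.optimize import least_squares
c=viewer.get_calibration("top")
for f in("top0","t7"):
    im=cv2.imread(f"pics/{f}.png");m=(im.min(2)>120).astype(np.uint8)
    n,l,st,ce=cv2.connectedComponentsWithStats(m); i=l[165,275]
    # hub: bright blob after opening
    g=cv2.cvtColor(im,cv2.COLOR_BGR2GRAY)
    p=max(cv2.findContours((l==i).astype(np.uint8),0,1)[0],key=len)[:,0].astype(float)
    q=np.array([onplane(c,u,v,.05)[:2] for u,v in p])
    s=least_squares(lambda x:np.hypot(*(q-x[:2]).T)-.095,[.51,-.005],loss="soft_l1",f_scale=.002);print(f,"rim centre",s.x)
# shift of rim by phase correlation of edge crops
a=cv2.Canny(cv2.imread("pics/top0.png"),80,160)[135:230,215:240].astype(np.float32)
b=cv2.Canny(cv2.imread("pics/t7.png"),80,160)[135:230,215:240].astype(np.float32)
w=json.load(open("w7.json"));k=1/.9375
e=onplane(w,163*k,160*k,.044);e2=onplane(w,160*k,187*k,.044);t=[onplane(w,x*k,y*k,.08) for x,y in((92,158),(107,158),(97,192),(118,190))]
print("arm end",e,e2,"tab",t)
for f in("w7",):
    im=cv2.imread("pics/w7.png")[130:220,50:190];print(im.shape);cv2.imwrite("pics/z8.png",cv2.resize(im,None,fx=5,fy=5,interpolation=cv2.INTER_CUBIC))
P=lambda x,y,z:onplane(c,(x+.5)/4-.5+210,(y-360+100+.5)/4-.5+135,z)
print("top hub",P(294,437,.07),"arm end",P(66,450,.044),"tab top outer",P(113,440,.08))
E
```

```text
top0 rim centre [0.51163989 0.00188037]
t7 rim centre [ 0.556727   -0.00788586]
arm end [0.50658587 0.14521331 0.044     ] [0.53337469 0.14025708 0.044     ] tab [array([0.4945794 , 0.09739209, 0.08      ]), array([0.49454222, 0.1094225 , 0.08      ]), array([0.52411639, 0.09712373, 0.08      ]), array([0.52229167, 0.11482702, 0.08      ])]
(90, 140, 3)
top hub [ 0.51383043 -0.01546725  0.07      ] arm end [0.51030283 0.13684948 0.044     ] tab top outer [0.50877196 0.10268202 0.08      ]
```

```bash
python3 - <<'E'
from h import *
for a,b in(("top0","t7"),("side0","s7")):
    for f in(a,b):
        h=cv2.cvtColor(cv2.imread(f"pics/{f}.png"),cv2.COLOR_BGR2HSV)
        m=cv2.inRange(h,(3,120,30),(22,255,255)); 
        if a=="top0": m[:130]=0
        else: m[:115]=0; m[:,:200]=0
        n,l,s,c=cv2.connectedComponentsWithStats(m);i=1+s[1:,4].argmax();print(f,s[i],c[i].round(1))
d=cv2.absdiff(cv2.imread("pics/side0.png"),cv2.imread("pics/s7.png")).max(2)
print("side jars/whisk diff",(d[250:310,240:335]>40).sum(),(d[328:358,245:355]>40).sum())
E
```

```text
top0 [ 99 153  36  40 256] [116.8 176.9]
t7 [118 164  18  29 193] [126.3 179.7]
side0 [222 121  29  24 154] [235.1 133.9]
s7 [222 121  29  24 200] [237.  133.8]
side jars/whisk diff 237 0
```

```bash
python3 -c "
from bench import ctrl
print(ctrl.hand_in())"
```

```text
the job is handed in; nothing more can be done
None
```

The tray is turned into line and the bar is pushed home through its slot, so by my measurements it is locked. I handed the job in at about 10 s, with the gripper clear of everything. The hand-in gave no verdict.

- **Turning the tray:** I pushed one divider about 150° counterclockwise with the shut fingertips. The wrist camera then put the slot centre within about 1 mm of the bar's line.
- **Locking the bar:** I pushed the tab until the force rose to about 10 N, which means the bar was on its stop. In the last pictures the nose is inside the slot. The tab's outer face is about 34 mm from the end of the guide arm, against 35 mm expected when fully home.
- **Carousel moved:** That last push also slid the whole carousel about 11 mm towards the robot's right (-y). I did not push it back.
- **Light touch on the guide arm:** The fingertip dipped onto the top of the arm once, at about 5 N.
- **Jars and whisk:** The top view showed no change at either. The side view differed around the jars, probably from the carousel's shift or its shadow.
- **Mortar:** Its outline in the side view was unchanged. The top view disagreed, most likely because the arm partly covered it, and I did not check further.
- **Checks that failed:** My repeat circle fit of the rim in the last top view gave an implausible centre, so the 11 mm figure comes from the hub and guide arm end instead. A last close-up was refused because I had reached the picture limit.

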